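# Close the filter box and hold its cover down on the new seal

## Task

The dust filter box on the bench has a new filter and a new stick-on seal, but its cover is still propped up on the spring catch at the front. Twist the catch's knob to its stop so that the cover comes down, and let the knob go so that it springs back; then turn the wing fastener on the cover until its tongue lines up with the slot below (wing in line with the two marks beside it) and press the cover fully home. Finish while still holding the cover pressed down like that, so that the seal can bond, and leave the pot, bottle and tape roll beside the box alone.

Things in the scene. Friction and masses are not known exactly. Their poses are not given: they have to be found in the camera images.
- filter_box: Grey sheet-steel filter box, 198 (x) x 210 (y) x 90 mm high to the rim, fixed to the bench. Origin: centre of its underside, on the bench; x axis points from its front (louvres, catch, nearest the robot) to its back (hinge), y to its left side (black round hose spigot), z up. The catch stands in front of the box, its axis at (-131, -70) mm; the fastener's axis at (-50, 0) mm with the cover closed; the cover's hinge line runs along y at x = +95 mm, z = 90 mm.
- cover_hinge (a joint): Angle of the cover about its hinge at the back (rad). 0 = fully home, flat on the rim; about 0.22 = propped on the catch arm; about 0.075 = let down, but resting with the fastener's tongue across the slot; about 0.03 = tongue in the slot, resting loosely on the foam seal. From there it takes about 12 N of push at the fastener to bring it to 0, and it rises again when let go. It falls by its own weight.
- panel: The grey sheet-steel cover plate, 191 x 222 x 5 mm, about 0.4 kg. Origin: on the hinge line at the middle of the back edge, at the plate's underside; its front edge lies 195 mm along its own -x axis; z is the plate's normal (up when closed).
- wing (a joint): Angle of the quarter-turn wing fastener in the cover (rad, positive anticlockwise from above), stops at -0.6 and 1.65. 0 = wing and tongue parallel to the cover's front edge, in line with the two dark marks on the cover, tongue over its slot. It starts 0.7 to 1.45 off, and stays where it is turned (friction 0.03 N m). Tongue 26 x 6 mm, slot 34 x 12 mm: it drops in only within about 0.2 rad of 0. Shank and tongue reach 19 mm below the underside of the cover.
- wing_grip (a point): Grip point in the fastener's steel wing, on its turning axis, 31 mm above the cover's underside. The wing is 38 mm long (this frame's y axis), 9 mm thick (x axis), and reaches from 13 mm above the cover's top face (round boss of 30 mm diameter below that) to 36 mm above it; the point lies 26 mm above that face. The frame turns with the wing and tilts with the cover.
- catch (a joint): Angle of the spring catch (rad): 0 = at rest, arm pointing back under the cover; grows clockwise from above to the stop at 1.2. The arm is clear of the cover from about 0.9. A spring turns it back to 0 when let go (0.04 N m at rest, 0.14 N m at the stop); it then lies above the lowered cover without touching it.
- catch_grip (a point): Grip point in the catch's black bar knob, on its upright turning axis, 154 mm above the bench. The bar is 40 mm long (this frame's x axis), 10 mm thick (y axis) and 26 mm high (from 14 mm below this point to 12 mm above it); the catch arm lies 23 to 30 mm below the point and points along +x. The frame turns with the knob.
- gray_pot: Round grey pot with a clear lid, 54 mm across, 42 mm high, standing left of the box; bystander. Origin: centre of its underside.
- glue_bottle: Brown bottle with a pale cap, 46 mm across, 85 mm high, standing right of the box; bystander. Origin: centre of its underside.
- masking_tape: Roll of masking tape, 92 mm across, 24 mm high, lying flat in front of the box; bystander. Origin: centre of its underside.

How it is judged:
By the outcome, as a careful person would: the job done as asked, in the order asked, and still so for the second after the job is handed in, while the arm keeps its last pose, push and grip.
It also fails if it takes over 51 s, if anything falls off the work surface, if the arm or the gripper's body presses on something with over 40 N, if the wrist force passes 120 N, or if a joint passes its speed limit or range.

## Robot

A 6-joint arm with a two-finger parallel gripper is mounted at the origin on a cart in front of the work surface, level with it; the furniture and walls round the work are solid. World frame = base frame: x ahead of the robot, y to its left, z up, the work surface at z = 0. Lengths are in mm, angles in degrees, forces in N, time in s.
With the tool pointing down it reaches from about 325 to 775 mm from the base axis. Payload 5.5 kg.
Tool frame: the origin (TCP) lies at the very end of the fingers, on their centre line; the grasp point (between the pads) lies 19 mm behind it; z points along the fingers, y is the line along which they close (so a half turn about z gives the same grasp; the last joint's range is limited). The gripper opens to 88 mm and grips with 3 to 60 N. Pads are 20 mm wide; open, the fingers measure 115 mm over their backs; the gripper's body (75 mm by 178 mm) begins 61 mm behind the grasp point.
Start: joints at [-70.457, 5.22, 70.514, -0, 104.267, -3.249], TCP at [232.436, -553.164, 222.631] pointing down, gripper open.
Joint ranges: [-164.24, 164.24], [-49.07, 125.15], [9.68, 141.18], [-86.29, 266.29], [3.28, 154.24], [-151.56, 151.56]. Speed limits (degrees/s): [147.25, 147.25, 172.46, 180, 180, 180].

## Interface

Orientations are given as [roll, pitch, yaw] about the fixed x, y, z axes, in that order (R = Rz(yaw) Ry(pitch) Rx(roll)).
In Python, from rig import ctrl gives the robot as it stands. Calls block until the motion is done:
- ctrl.reach(position, orientation): joint-space move of the TCP to a pose.
- ctrl.move_linear(position, ori=None, speed=150): straight line of the TCP; ori=None keeps the orientation; speed is the mean speed in mm/s.
- ctrl.move_joints(angles): joint-space move.
- ctrl.grip(opening, squeeze=None): opening from 0.0 (shut) to 1.0 (fully open); squeeze is the grip in N (None keeps the last); returns when the fingers have stopped.
- ctrl.dwell(seconds).
- ctrl.inverse_kinematics(position, orientation): joint angles nearest the present ones, or None.
- ctrl.get_obs(): the state.
- ctrl.capture(name): name is "scene" or "top" or "wrist"; returns a dict with "frame" (420x560x3 uint8, red, green, blue), "K" (3x3 intrinsics, pixels), "position" and "orientation" of the camera in the world. Camera axes: x right, y down, z forward; pixel columns grow to the right and rows downward; lengths in mm; the calibration is good to about 2 mm. A picture is of the moment at which its call begins. There is no depth.
A pose or a line that the arm cannot do raises ctrl.MotionError and nothing moves.
- ctrl.hand_in(): hands the job in; it is judged then, once.
The state is a dict: "t": time; "joints": joint angles; "qvel": joint speeds; "tau": joint torques, N m; "tool_pos": TCP position; "tcp_rot": TCP orientation; "wrist_force": force on the tool from outside, world axes, zero at the start; "wrist_torque": the same for the moment, N m; "gripper_width": opening from 0.0 (shut) to 1.0 (fully open); "finger_force": force on a finger pad.
Only numpy, scipy, OpenCV 4.12 (cv2) and the standard library are available. Lean on these libraries where they do the work, as an engineer would, in place of code of your own. Each camera call takes 0.05 s, during which the arm holds its last target. There are 200 camera calls.

## Working session

There is one attempt and no reset: what is moved stays moved. The work goes in short steps, each a Python script; the robot and the scene stay as the last script left them, time stands still between calls to the robot, and variables do not carry over. Pictures are saved under pics/ and viewed, at most 10 in all, crops included, and the job is handed in when it is done.

```bash
ls; mkdir -p pics; python3 - <<'E'
from rig import ctrl
import cv2
for n in("scene","top"):
    c=ctrl.capture(n); cv2.imwrite(f"pics/{n}0.png",c["frame"][:,:,::-1]); print(n,c["K"],c["position"],c["orientation"])
print(ctrl.get_obs())
E
```

```text
pics
scene [[529.37487043   0.         285.85076668]
 [  0.         529.37487043 206.64524251]
 [  0.           0.           1.        ]] [ 51.20050688 297.7669422  860.21254179] [-135.83588149    0.29815718 -131.39514847]
top [[485.12827787   0.         280.34279476]
 [  0.         485.12827787 213.1918645 ]
 [  0.           0.           1.        ]] [ 339.78415143 -164.22399224 1233.93944324] [-167.56826957   -0.30817196  -89.44225042]
{'t': 0.1, 'joints': array([-7.04579656e+01,  5.25906041e+00,  7.05740985e+01,  1.03725806e-04,
        1.04265517e+02, -3.24669680e+00]), 'qvel': array([-0.06962113, -0.05236369, -0.06868064, -0.13218205,  0.06391855,
        0.00760143]), 'tau': array([ 2.66925679e-03, -4.47855484e+01, -4.07571459e+01,  6.98085199e-02,
        2.84009229e-02, -1.34243546e-04]), 'tool_pos': array([ 232.3332537 , -552.91575742,  221.62584921]), 'tcp_rot': array([-1.79901488e+02, -5.68892502e-03,  2.27887518e+01]), 'wrist_force': array([-0.19228126,  0.52078295, -0.34181945]), 'wrist_torque': array([-0.0228979 ,  0.01996173,  0.00896111]), 'finger_force': 0.0, 'gripper_width': 1.0007262123791243}
```

View pics/scene0.png

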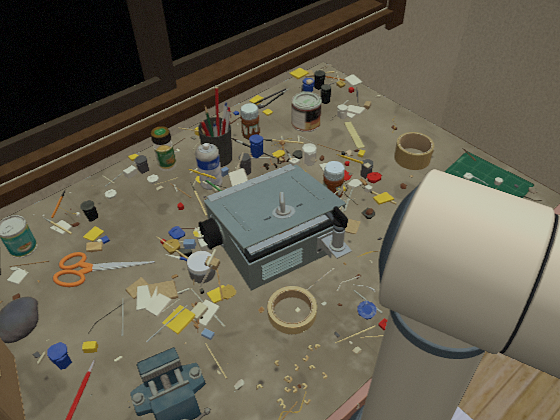

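View pics/top0.png

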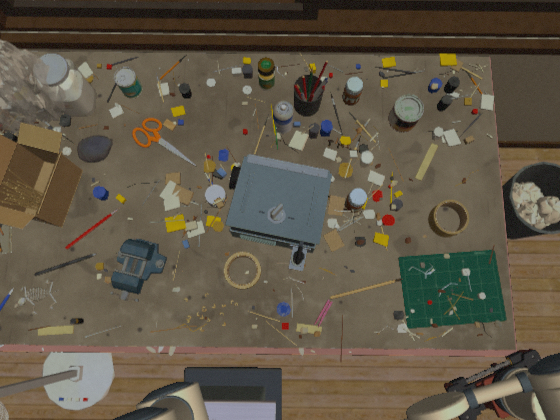

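The scene view shows the box with the wing at about (281,203) and the catch knob at about (338,235). In the top view the wing is at about (277,213) and the knob at about (298,256). I'll enlarge both next.

```bash
python3 - <<'E'
import cv2,numpy as np
a=cv2.imread("pics/scene0.png")[150:290,190:370]; b=cv2.imread("pics/top0.png")[145:285,215:345]
f=lambda i:cv2.resize(i,None,fx=4,fy=4,interpolation=cv2.INTER_CUBIC)
cv2.imwrite("pics/s4.png",f(a)); cv2.imwrite("pics/t4.png",f(b))
E
```

```text
(no output)
```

View pics/s4.png

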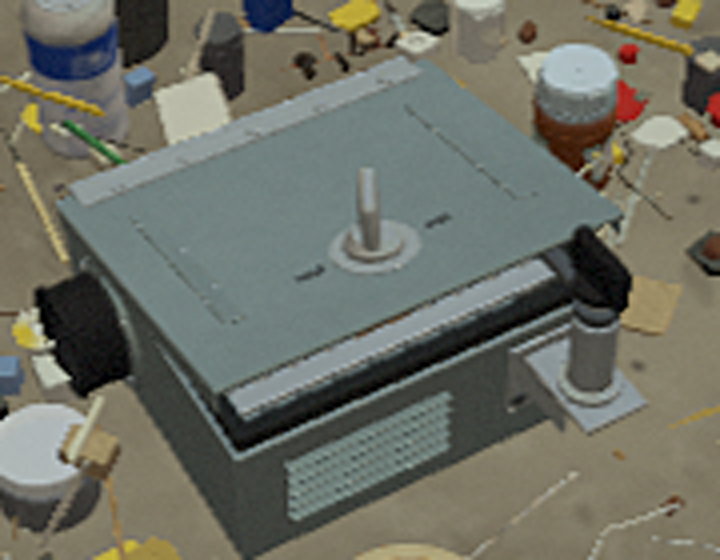

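View pics/t4.png

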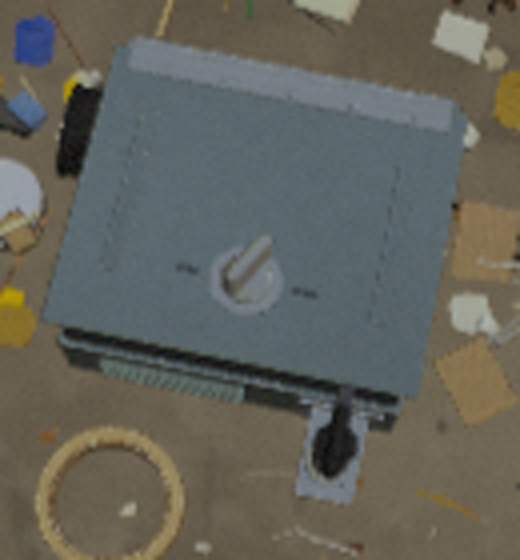

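The crops show the plate corners, the wing turned by about 1 rad from the marks, and the knob in line with its arm. Next I'll get the box pose from rays.

```bash
cat > h.py <<'E'
import numpy as np, cv2
from scipy.spatial.transform import Rotation as R
from rig import ctrl
def ray(c,u,v):
    d=R.from_euler('xyz',c["orientation"],degrees=True).apply(np.linalg.inv(c["K"])@[u,v,1]); return np.array(c["position"]),d
def onz(c,u,v,z):
    p,d=ray(c,u,v); return p+d*(z-p[2])/d[2]
def proj(c,X):
    q=R.from_euler('xyz',c["orientation"],degrees=True).inv().apply(np.atleast_2d(X)-c["position"])@np.array(c["K"]).T
    return q[:,:2]/q[:,2:]
def fit(loc,W):
    A=loc-loc.mean(0);B=W-W.mean(0)
    th=np.arctan2((A[:,0]*B[:,1]-A[:,1]*B[:,0]).sum(),(A*B).sum())
    M=np.array([[np.cos(th),-np.sin(th)],[np.sin(th),np.cos(th)]])
    return W.mean(0)-M@loc.mean(0),th,np.round(W-(loc@M.T+W.mean(0)-M@loc.mean(0)),1)
def toW(o,th,l):
    return np.array(o)+np.array([[np.cos(th),-np.sin(th)],[np.sin(th),np.cos(th)]])@np.array(l)
E
python3 - <<'E'
from h import *
t=ctrl.capture("top"); s=ctrl.capture("scene")
a=.22;ca,sa=np.cos(a),np.sin(a)
P=lambda d,y,h=5:((95-d*ca+h*sa),y,90+d*sa+h*ca)
L=[P(195,111),P(195,-111),P(145,0)]
T=[(45,320),(415,395),(246,280)]; S=[(222,395),(620,215),(372,248)]
for nm,c,px,off in(("t",t,T,(215,145)),("s",s,S,(190,150))):
    W=np.array([onz(c,off[0]+u/4,off[1]+v/4,l[2])[:2] for (u,v),l in zip(px,L)])
    o,th,r=fit(np.array([l[:2] for l in L]),W); print(nm,o,np.degrees(th),r.tolist(),"catch",toW(o,th,(-131,-70)))
print("knob",onz(t,215+335/4,145+440/4,166),onz(s,190+598/4,150+257/4,166))
E
```

```text
t [ 624.17058348 -167.72267681] -10.978823450876208 [[-0.5, -2.8], [0.5, 2.6], [-0.1, 0.2]] catch [ 482.23696063 -211.49306298]
s [ 623.97751391 -164.81868959] -10.473117110850511 [[-1.6, -3.2], [-0.3, 3.7], [1.9, -0.5]] catch [ 482.43574246 -209.84009491]
knob [ 480.97478234 -209.32543211  166.        ] [ 480.78373353 -204.93135515  166.        ]
```

```bash
python3 - <<'E'
from h import *
o=(624,-166);th=np.radians(-10.8);y=-10.8
c=toW(o,th,(-131,-70))
for yy in(y,y-69,y+180,y+180-69): print(yy,ctrl.inverse_kinematics([*c,140],[180,0,yy]))
f=toW(o,th,(-50,0))
for w in(67,0,-180+67,-180): print('wing',w,ctrl.inverse_kinematics([*f,120],[180,0,y+w+90]))
# view pose
ctrl.reach([*c,290],[180,0,y]); 
w=ctrl.capture("wrist"); print(w["position"],w["orientation"],ctrl.get_obs()["t"],ctrl.get_obs()["tool_pos"])
im=w["frame"][:,:,::-1].copy()
kp=proj(w,np.array([[*toW(c,th,l),166] for l in((-20,-5),(20,-5),(20,5),(-20,5))])); print(kp.round())
cv2.imwrite("pics/w1.png",im)
E
```

```text
-10.8 [-2.72603268e+01 -6.25876053e+00  9.02835972e+01 -2.54444375e-14
  9.59751633e+01  7.35396732e+01]
-79.8 [-2.72603268e+01 -6.25876053e+00  9.02835972e+01 -2.54444375e-14
  9.59751633e+01  1.42539673e+02]
169.2 [ -27.26032679   -6.25876053   90.28359718    0.           95.97516335
 -106.46032679]
100.19999999999999 [-27.26032679  -6.25876053  90.28359718   0.          95.97516335
 -37.46032679]
wing 67 [-18.51184015   4.79124062  81.35601031   0.          93.85274907
 -74.71184015]
wing 0 [-18.51184015   4.79124062  81.35601031   0.          93.85274907
  -7.71184015]
wing -113 [-1.85118401e+01  4.79124062e+00  8.13560103e+01 -2.54444375e-14
  9.38527491e+01  1.05288160e+02]
wing -180 None
[ 551.03171111 -223.77988562  452.05457928] [ 1.65053068e+02 -1.10805685e-01 -1.00846128e+02] 1.8333 [ 481.93493578 -210.95845431  289.6523027 ]
[[288. 223.]
 [288. 177.]
 [276. 177.]
 [276. 223.]]
```

View pics/w1.png

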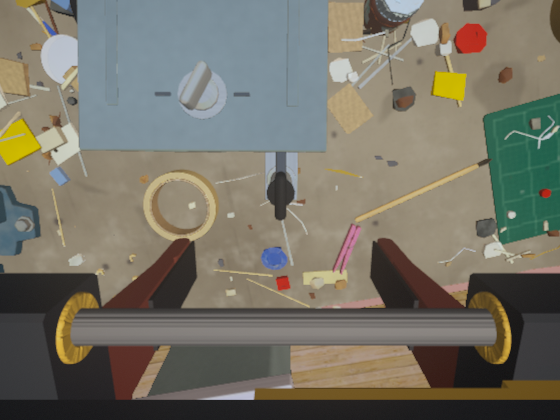

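The wrist view puts the knob at about (281,196), 3 mm further ahead than I estimated. The tape roll at (180,205) is clear of the fingers. Now I'll grip and twist.

```bash
python3 - <<'E'
from h import *
y=169.2;c=[484.5,-210]
def st(n):
    o=ctrl.get_obs(); print(n,round(o["t"],1),o["tool_pos"].round(1),o["tcp_rot"].round(1),o["wrist_force"].round(1),o["wrist_torque"].round(2),round(o["gripper_width"]*88,1),round(o["finger_force"],1))
ctrl.grip(0.5,25)
ctrl.reach([*c,200],[180,0,y]); ctrl.move_linear([*c,140],speed=60); st("down")
ctrl.grip(0,25); st("grip")
for a in(20,40,55,64,69,72):
    ctrl.reach([*c,140],[180,0,y-a]); st(a)
ctrl.dwell(.5);st("stop")
w=ctrl.capture("wrist"); a=w["frame"]; w=ctrl.capture("scene"); b=w["frame"]
cv2.imwrite("pics/m1.png",np.vstack([a[:300],cv2.resize(b[150:300,190:390],(560,420))])[:600,:,::-1][:, :])
E
```

```text
down 6.5 [ 484.7 -210.1  140.6] [-1.800e+02  1.000e-01  1.692e+02] [-1.3  0.3 -0.9] [ 0.04 -0.15  0.02] 43.8 0.0
grip 7.1 [ 484.8 -208.9  140.1] [179.9   0.  169.3] [1.5 5.  0.7] [ 1.04 -0.28  0.03] 11.8 25.0
20 7.5 [ 484.7 -209.2  140.1] [179.9  -0.  149.5] [1.4 4.9 0.5] [ 0.99 -0.21  0.05] 11.4 25.0
40 8.0 [ 484.5 -209.5  140.1] [180.   -0.  129.6] [0.3 5.8 1.9] [ 1.04 -0.07  0.1 ] 11.6 25.0
55 8.3 [ 484.3 -209.6  140.1] [-180.    -0.   114.6] [-1.3  4.8  1.9] [0.98 0.02 0.1 ] 11.3 25.0
64 8.6 [ 484.2 -209.7  140. ] [-180.    -0.   105.6] [-0.5  4.8  1.2] [0.91 0.18 0.05] 11.3 25.0
69 8.8 [ 484.1 -209.7  140. ] [-180.    -0.   100.6] [-0.6  4.3  1.7] [0.84 0.17 0.09] 11.4 25.0
72 9.1 [ 484.1 -209.7  140.1] [-179.9   -0.    97.6] [-1.5  5.4  2.4] [0.87 0.23 0.12] 11.3 25.0
stop 9.6 [ 484.1 -209.7  140. ] [-179.9   -0.    97.6] [-2.8  4.7  2.4] [0.91 0.2  0.13] 11.7 25.0
```

View pics/m1.png

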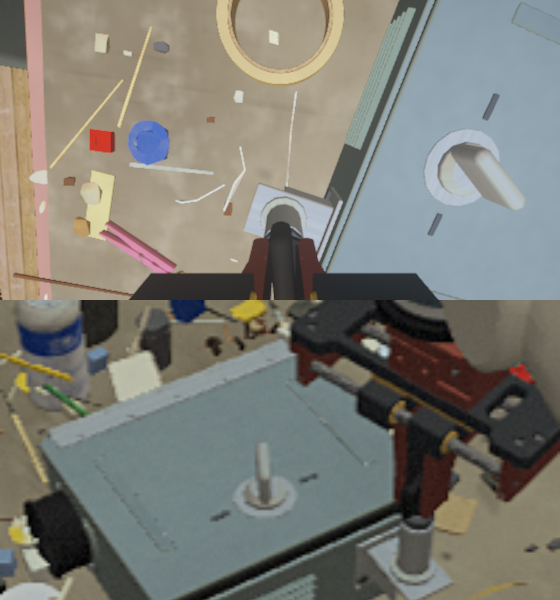

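The cover has come down and the arm is clear of it. I'll twist a little further to be sure the knob is at its stop, then turn back and let go.

```bash
python3 - <<'E'
from h import *
y=169.2;c=[484.5,-210.3]
def st(n):
    o=ctrl.get_obs(); print(n,round(o["t"],1),o["tool_pos"].round(1),o["tcp_rot"].round(1),o["wrist_force"].round(1),o["wrist_torque"].round(2),round(o["gripper_width"]*88,1),round(o["finger_force"],1))
ctrl.grip(0,45)
for a in(74,76,78,80):
    ctrl.reach([*c,140],[180,0,y-a]); st(a)
    if abs(ctrl.get_obs()["wrist_torque"][2])>.5: break
ctrl.dwell(.2);st("stop")
E
```

```text
74 10.2 [ 484.1 -209.8  140.1] [-1.799e+02 -1.000e-01  9.560e+01] [-2.4  5.6  2.9] [0.89 0.24 0.39] 11.1 45.4
76 10.4 [ 484.2 -210.2  140.1] [-180.     0.    93.5] [-2.5  3.9  1.7] [0.61 0.36 0.46] 11.5 45.3
78 10.7 [ 484.1 -210.2  140.1] [-179.9   -0.    91.5] [-2.1  4.7  1.5] [0.52 0.4  0.72] 11.5 47.1
stop 10.8 [ 484.2 -210.2  140.1] [-180.    -0.    91.5] [-2.9  4.6  2.5] [0.56 0.41 0.73] 12.0 47.1
```

The torque climbed, so it is at the stop. Turning back, releasing, then looking at the wing.

```bash
python3 - <<'E'
from h import *
y=169.2;c=[484.5,-210.]
ctrl.reach([*c,140],[180,0,y-40]); ctrl.reach([*c,140],[180,0,y-8])
print(ctrl.get_obs()["wrist_torque"])
ctrl.grip(0.5,25); ctrl.move_linear([*c,215],speed=120)
f=toW((626.5,-165.5),np.radians(-10.8),(-50,0)); print(f)
ctrl.reach([*f,260],[180,0,79.2+67]); o=ctrl.get_obs(); print(o["t"],o["tcp_rot"],o["tool_pos"])
w=ctrl.capture("wrist"); np.savez("w2.npz",**w)
s=ctrl.capture("top"); np.savez("t2.npz",**s)
print(w["position"],w["orientation"])
cv2.imwrite("pics/w2.png",np.vstack([w["frame"][:300],cv2.resize(s["frame"][150:275,215:355],(560,500),interpolation=2)[:300+0]])[:,:,::-1])
E
```

```text
[ 1.11530317 -0.88270772  0.01404281]
[ 577.38563746 -156.13093427]
14.1333 [-1.79935944e+02 -1.39319278e-01  1.46312975e+02] [ 577.28577876 -155.83281897  258.41295381]
[ 519.92419793 -117.01234269  420.92648554] [165.29819228   0.18232156  56.29391516]
```

View pics/w2.png

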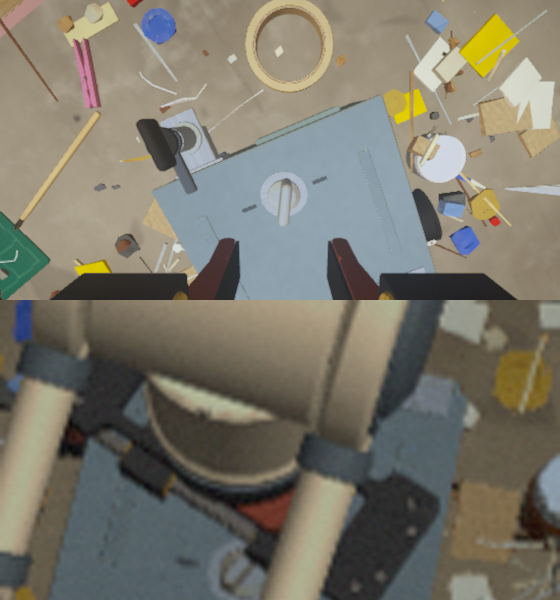

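The catch arm has sprung back over the cover. The marks are at (248,209) and (320,180). The wing runs from (288,181) to (284,222), nearly in line with the tool's x axis.

```bash
python3 - <<'E'
from h import *
w=dict(np.load("w2.npz"))
a=onz(w,248,209,106);b=onz(w,320,180,106); m=(a+b)/2
print("marks",a,b,m,np.degrees(np.arctan2(*(a-b)[1::-1])))
for p,q in(((288,181),(284,222)),):
    A=onz(w,*p,142);B=onz(w,*q,142); print(A,B,(A+B)/2,np.linalg.norm(A-B),np.degrees(np.arctan2(*(B-A)[1::-1])))
print(proj(w,[[577.4,-156.1,106],[577.4,-156.1,142]]))
cv2.imwrite("pics/w2c.png",cv2.resize(w["frame"][150:250,220:345,::-1],None,fx=6,fy=6,interpolation=2))
E
```

```text
marks [ 571.44013153 -191.961508    106.        ] [ 585.49011962 -121.32601592  106.        ] [ 578.46512557 -156.64376196  106.        ] -101.24977773081193
[ 564.31164047 -142.85269859  142.        ] [ 591.43823716 -164.81686543  142.        ] [ 577.87493882 -153.83478201  142.        ] 34.903823184531255 -38.99678772157396
[[283.44932832 193.40607422]
 [283.36020173 202.82901456]]
```

View pics/w2c.png

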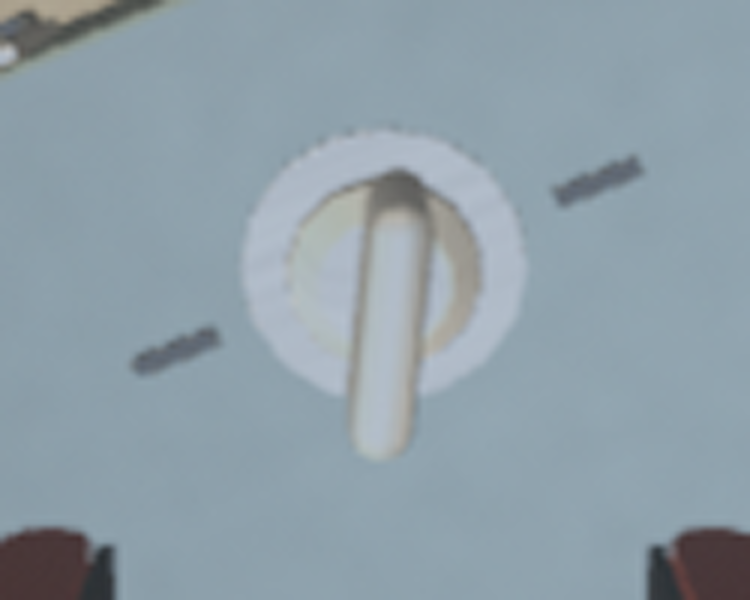

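```bash
cat >> h.py <<'E'
def st(n):
    o=ctrl.get_obs(); print(n,round(o["t"],1),o["tool_pos"].round(1),o["tcp_rot"].round(1),o["wrist_force"].round(1),o["wrist_torque"].round(2),round(o["gripper_width"]*88,1),round(o["finger_force"],1))
E
python3 - <<'E'
from h import *
f=[579,-157]
ctrl.reach([*f,200],[180,0,141.5]); ctrl.move_linear([*f,124],speed=60); st("down")
ctrl.grip(0,12); st("grip")
for a in(120,100,86,78.8): ctrl.reach([*f,124],[180,0,a]); st(a)
ctrl.grip(0.3); ctrl.dwell(.3); st("open")
w=ctrl.capture("wrist"); s=ctrl.capture("scene")
cv2.imwrite("pics/m3.png",np.vstack([w["frame"][:300],cv2.resize(s["frame"][150:300,190:390],(560,420))])[:600,:,::-1])
E
```

```text
down 16.0 [ 579.3 -157.1  124.6] [1.800e+02 1.000e-01 1.415e+02] [0.4 0.4 0.5] [ 0.01 -0.16 -0.02] 44.2 0.0
grip 16.6 [ 579.5 -156.3  124. ] [179.9   0.  141.5] [ 3.5  3.3 -0.3] [ 0.48 -0.49 -0.07] 9.4 12.0
120 17.1 [ 579.5 -156.2  123.8] [179.9  -0.  120. ] [ 3.7  3.5 -1.1] [ 0.44 -0.57 -0.06] 9.3 12.1
100 17.5 [ 579.3 -156.2  122.9] [ 1.8e+02 -1.0e-01  1.0e+02] [ 4.5  3.1 -4.1] [ 0.46 -0.64  0.  ] 9.8 12.0
86 17.9 [ 579.2 -156.3  122.5] [-1.8e+02 -1.0e-01  8.6e+01] [ 4.8  2.  -4.7] [ 0.39 -0.73 -0.03] 9.6 11.9
78.8 18.1 [ 579.1 -156.3  122.5] [-1.799e+02 -1.000e-01  7.880e+01] [ 4.9  1.9 -5.7] [ 0.42 -0.71 -0.  ] 9.6 12.0
open 18.9 [ 579. -157.  124.] [-180.     0.    78.8] [-0.6 -0.7 -0.1] [-0.01 -0.1  -0.08] 26.6 0.0
```

View pics/m3.png

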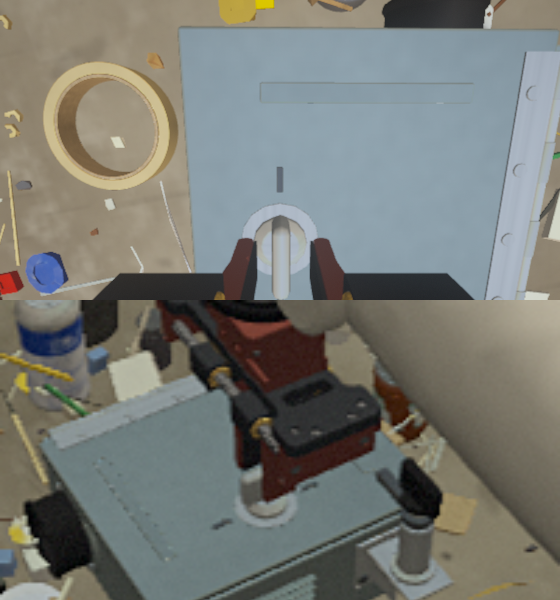

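The wing lies in line with the marks and the tongue has dropped. Now I'll close on it and press down on the boss.

```bash
python3 - <<'E'
from h import *
f=[577.5,-157]; Y=[180,0,78.8]
ctrl.move_linear([*f,117],speed=40)
ctrl.grip(0,10); st("grip")
z=115
while z>92:
    ctrl.move_linear([*f,z],Y,speed=20); ctrl.dwell(.15); st(z)
    if ctrl.get_obs()["wrist_force"][2]>22: break
    z-=1.5
E
```

```text
grip 19.7 [ 577.5 -157.   117. ] [180.    0.   78.8] [-0.  -1.1 -0.7] [-0.   -0.01  0.03] 9.1 10.0
115 20.1 [ 577.3 -157.   115.4] [-180.     0.    78.8] [-4.2  1.5  5.2] [ 0.2   0.78 -0.07] 9.2 10.0
113.5 20.5 [ 577.1 -157.   114.5] [-180.     0.    78.8] [-5.7  1.2  7.9] [0.25 1.08 0.05] 8.8 10.0
112.0 20.9 [ 577.  -156.9  113.6] [-180.     0.    78.8] [-8.3  1.6 11.5] [0.35 1.4  0.02] 8.9 10.0
110.5 21.3 [ 576.9 -157.   112.5] [-180.     0.    78.8] [-8.5  1.7 12.3] [0.41 1.56 0.  ] 9.3 10.0
109.0 21.7 [ 576.9 -157.1  111.2] [-180.     0.    78.8] [-8.8  1.7 12.5] [ 0.3   1.63 -0.04] 9.0 10.0
107.5 22.1 [ 576.9 -157.2  109.8] [-180.     0.    78.8] [-9.7  0.9 13.4] [ 0.27  1.72 -0.05] 8.8 10.0
106.0 22.5 [ 576.9 -157.2  108.3] [-180.     0.    78.8] [-9.7  1.7 13.5] [ 0.33  1.75 -0.03] 9.0 10.0
104.5 22.9 [ 576.8 -157.2  106.8] [-180.     0.    78.8] [-10.    1.   13.2] [ 0.27  1.75 -0.01] 9.1 10.0
103.0 23.3 [ 576.8 -157.2  105.3] [-180.     0.    78.8] [-10.5   2.8  13.6] [0.24 1.73 0.03] 9.2 10.1
101.5 23.7 [ 576.8 -157.3  105.1] [1.80e+02 1.00e-01 7.88e+01] [-12.    2.9  18. ] [0.44 2.16 0.02] 9.0 16.1
100.0 24.1 [ 576.9 -157.3  105. ] [1.799e+02 1.000e-01 7.880e+01] [-15.2   2.5  23. ] [ 0.57  2.67 -0.  ] 9.3 17.9
```

```bash
python3 - <<'E'
from h import *
Y=[180,0,78.8]
ctrl.move_linear([576,-157,99],Y,speed=20); ctrl.dwell(.5); st("press")
s=ctrl.capture("scene");w=ctrl.capture("wrist")
cv2.imwrite("pics/m4.png",np.vstack([w["frame"][:240],cv2.resize(s["frame"][195:285,210:350],(560,360),interpolation=2)])[:,:,::-1])
E
```

```text
press 24.9 [ 576.8 -157.3  105. ] [179.7   0.   78.8] [-11.    2.6  25. ] [ 0.57  1.98 -0.01] 8.7 18.2
```

View pics/m4.png

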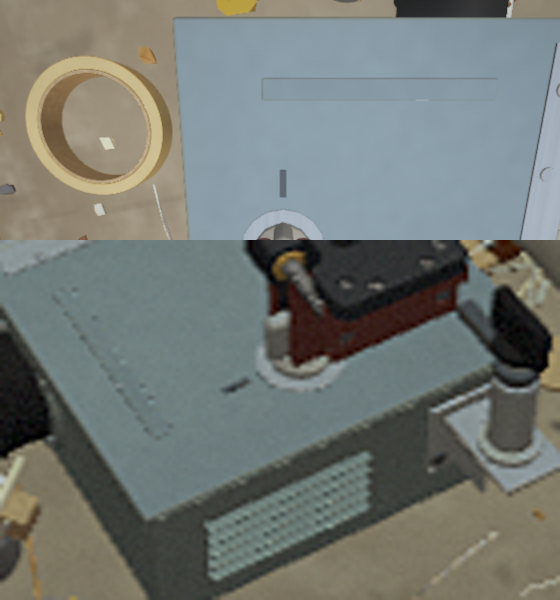

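The cover sits flush on the rim all round, with no seal showing. The wing is in line with its marks and the catch is back at rest, and the arm holds a rigid 25 N push, so I'll hand in.

```bash
python3 -c "
from h import *
st('end'); print(ctrl.hand_in())"
```

```text
end 25.0 [ 576.8 -157.3  104.9] [179.7   0.   78.8] [-10.3   2.5  24.6] [ 0.54  1.98 -0.01] 9.4 18.2
the job is handed in; nothing more can be done
None
```

Handed in at 25 s: I twisted the catch to its stop and eased it back before letting go, lined the wing up with its marks, and am holding the cover flush on the rim with about 25 N; nothing beside the box was touched, but the judge's result wasn't shown.

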